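# Open the touch-latch spice cupboard

## Task

Open the little white spice cupboard on the worktop: with your fingertips push its handleless door in near the free edge until the catch lets go, then back away so that the door springs ajar by itself. Then reach behind the free edge with the fingers and swing the door wide open until it stands square to the cupboard's front or beyond, and leave it standing there. Only push, do not grip the door, and leave the salt shaker, the egg timer and the tea light as they stand.

Things in the scene. Friction and masses are not known exactly. Their poses are not given: they have to be found in the camera images.
- cupboard: white cupboard fixed on the worktop, 140 deep (x) x 200 wide (y) x 170 high, 12 mm boards, three spice jars inside. Origin at the centre of its underside; its -x points out of the front (roughly to the robot), +y to the left. Front rim of the box at x = -70, shut door's back at x = -78, its outer face at x = -94. Flat top
- door (a joint): hinge at the left (+y) edge of the front. 0 shut and latched; pressed in to -0.04 at most; catch lets go at about -0.025 (4 mm at press_spot, 3 to 5 N) and stays released. Let go, a plunger drives the door to about 0.4 (ajar) within 1 s. Positive opens towards the robot and left; 1.57 square to the front, stop 1.65. Damped, stays where left (0.1 N m). Shut, it cannot be pulled open
- door_face: outer half of the door: door is a plain white slab 196 wide x 164 high x 16 thick (mm), its lower edge 3 above the worktop, its top edge 3 below the cupboard's top. Origin on the hinge axis at the door's lower edge, in the plane of the door's back; in its axes the door runs from y = 0 to y = -196, the outer face lies at x = -16, z is up
- door_back: inner half of the door, same origin and axes as door_face; the back (inner) face lies at x = 0. A small striker sticks out 25 mm from it at y = -165, z = 137 to 153
- press_spot (a point): point on the outer face of the door opposite the catch, 31 mm from the free edge and 135 mm above the worktop (35 mm below the cupboard's top)
- hinge_top (a point): point on the hinge axis at the height of the door's top edge (167 mm above the worktop), in the plane of the door's back
- free_corner (a point): top corner of the door at the free edge, in the plane of the door's back, 196 mm from hinge_top; moves with the door
- salt_mid (a point): salt shaker, 44 diameter x 90 high, standing on the hob to the left of the cupboard; point at its centre, half-way up; not to be disturbed
- timer_mid (a point): round wind-up egg timer, 61 diameter x 52 high, standing on the worktop in front of the sink, to the right of the cupboard; point at its centre, half-way up; not to be disturbed
- light_mid (a point): tea light, 38 diameter x 16 high, lying on the cupboard's top towards the back; point at its centre; not to be disturbed
Mind the look-alikes: they are no part of the job. Leave any blue or pink look-alike of the part that bears light_mid alone.

How it is judged:
On the way, in this order (a step that is already met when the one before it is completed fails the run):
1. the shut door is pressed in from outside (below -0.015 rad) with the fingers on its outer face (value of joint door below -0.015 rad and contact force between the fingers and door_face above 0.5 N), for 0.02 s.
2. the door has sprung ajar (0.3 to 0.6 rad) and stands there untouched (value of joint door between 0.3 and 0.6 rad and contact force between each of the arm, the fingers and door_face below 0.3 N and contact force between each of the arm, the fingers and door_back below 0.3 N), for 0.2 s.
At the end, for the whole second after the job is handed in: The door stands still, open by more than 1.35 rad (77 degrees), and the salt shaker, egg timer and tea light are upright within 20 mm of where they stood (value of joint door above 1.35 rad and velocity of joint door between -0.05 and 0.05 rad/s and distance of each of salt_mid, timer_mid, light_mid from where it was at the start of the episode below 0.02 m and angle between each of salt_mid, timer_mid, light_mid's own z axis and vertical below 0.3 rad); the robot touches nothing.
It fails at once if the door is gripped: fingers press on its outer and inner faces at once (more than 1 N each) (contact force between the fingers and door_face above 1 N and contact force between the fingers and door_back above 1 N).
It fails at once if the salt shaker, egg timer or tea light is shifted or lifted by more than 20 mm or tipped by more than 0.3 rad (distance of any of salt_mid, timer_mid, light_mid from where it was at the start of the episode above 0.02 m or angle between any of salt_mid, timer_mid, light_mid's own z axis and vertical above 0.3 rad).
It also fails if it takes over 45 s, if anything falls off the work surface, if the arm or the gripper's body presses on something with over 40 N, if the wrist force passes 120 N, or if a joint passes its speed limit or range.

## Robot

A 6-joint arm with a two-finger parallel gripper is mounted at the origin on a cart in front of the work surface, level with it; the furniture and walls round the work are solid. World frame = base frame: x ahead of the robot, y to its left, z up, the work surface at z = 0. Lengths are in m, angles in rad, forces in N, time in s.
With the tool pointing down it reaches from about 0.375 to 0.9 m from the base axis. Payload 3.1 kg.
Tool frame: the origin (TCP) lies between the finger pads; the fingertips stand 8 mm ahead of it and the grasp point (between the pads) lies 11 mm behind it; z points along the fingers, y is the line along which they close (so a half turn about z gives the same grasp; the last joint's range is limited). The gripper opens to 87 mm and grips with 3 to 60 N. Pads are 19 mm wide; open, the fingers measure 117 mm over their backs; the gripper's body (75 mm by 190 mm) begins 51 mm behind the grasp point.
Start: joints at [-1.45, 0.527, 1.433, -0, 1.181, -0.178], TCP at [0.185, -0.597, 0.194] pointing down, gripper open.
Joint ranges: [-3.08, 3.08], [-0.75, 2.2], [0.22, 2.44], [-1.43, 4.57], [0, 2.65], [-2.85, 2.85]. Speed limits (rad/s): [2.79, 2.79, 3.14, 3.14, 3.14, 3.14].

## Interface

Orientations are given as a unit quaternion [x, y, z, w].
In Python, from rig import robot, vision, job gives the robot as it stands.
- The arm moves only by the shell command python3 -m handwheel 'ROWS' [OPENING] [FORCE]. ROWS is JSON, a list of rows, each a list of 4 numbers: the shift along the tool's x, y, z as a fraction of full scale, then the turn about the tool's z as a fraction of full scale. A call has 1 to 20 rows; each row is the pose to reach, as a shift and turn from the pose commanded when the call began, along the tool's axes at that moment, turning the shorter way round; what a row does not reach only later rows make up. Full scale, the value 1, is 300 mm for a shift and 2 pi rad for a turn. A row lasts 1/12 s, in which the tool goes at most 41.7 mm and 7.16 degrees, less where a joint would pass 70% of its speed; a pose out of reach is approached as far as the arm can. A call with a number of a shift or a turn outside -1 to 1 is refused whole. A call with a gripper value outside its range is refused whole. OPENING is the opening in per cent of the stroke, from 0 (shut) to 100 (fully open), set as the call begins (- or left out, the last holds). The fingers move at their own pace and stop on an object; FORCE is the grip in N (left out, the last holds). Time passes only in rows, so rows that repeat a pose let the fingers close. It gives the time, the measured TCP pose, the force, the opening and the grip force at its end, in the units of the state.
- robot.get_obs(): the state, without advancing time (a new reading comes with each control period).
- vision.camera(name): name is "scene" or "top"; returns a dict with "frame" (480x640x3 uint8, red, green, blue), "K" (3x3 intrinsics, pixels), "k1" (the pictures are not rectified: a ray, as slopes to the right and down, at radius r is drawn at 1 + k1 r^2 times it, then the intrinsics apply), "cam_to_world" (4x4, takes a point from camera to world coordinates). Camera axes: x right, y down, z forward; pixel columns grow to the right and rows downward; lengths in m; the calibration is good to about 2 mm. A picture is of the moment at which its call begins. There is no depth.
- job.hand_in(): hands the job in; it is judged then, once.
Trained networks look in the newest picture that a camera, given by its name, has taken for a name from the list of things; names that differ only in an ending like _2 or _b are one class to them, and where a whole thing is asked for, a point or a joint stands for the part that bears it (a point fixed in the world has none). Each returns a list of dicts, best first, with "conf" (0 to 1); they miss things now and then, are a little off and sometimes report something else, mostly with a low value. They report only what shows in the picture. A call takes as long as a camera call. They do not tell look-alikes from the thing itself.
- vision.look_for(camera, label): "point" ([row, column] in pixels, amid what is visible of it).
- vision.outline_of(camera, label): "mask" (480x640 bool, what is visible of it) and "point" ([row, column] in pixels, amid what is visible of it).
The state is a dict: "time": time; "q": joint angles; "joint_velocities": joint speeds; "joint_torque": joint torques, N m; "position": TCP position; "tool_rot": TCP orientation; "ft_force": force on the tool from outside, world axes, zero at the start; "moment": the same for the moment, N m; "grip_width": finger opening in m; "grip_force": force on a finger pad.
Only numpy, scipy, OpenCV 4.12 (cv2) and the standard library are available. Lean on these libraries where they do the work, as an engineer would, in place of code of your own. Each camera call takes 0.05 s, during which the arm holds its last target. There are 200 camera calls.

## Working session

There is one attempt and no reset: what is moved stays moved. The work goes in short steps, Python scripts to look and compute and a shell command to move; the robot and the scene stay as the last step left them, time stands still between calls to the robot, and variables do not carry over. Pictures are saved under pics/ and viewed, at most 10 in all, crops included, and the job is handed in when it is done.

```bash
mkdir -p pics; cat > h.py <<'E'
import numpy as np, cv2
from rig import robot, vision, job
def ray(c,rc):
    K=c["K"];p=np.array([[[rc[1],rc[0]]]],float)
    u=cv2.undistortPoints(p,K,np.array([c["k1"],0,0,0.]))[0,0]
    T=np.array(c["cam_to_world"]);return T[:3,3],T[:3,:3]@np.array([u[0],u[1],1])
def atz(c,rc,z):
    o,d=ray(c,rc);return o+d*(z-o[2])/d[2]
def proj(c,P):
    T=np.array(c["cam_to_world"]);q=T[:3,:3].T@(np.array(P)-T[:3,3])
    uv,_=cv2.projectPoints(q.reshape(1,1,3),np.zeros(3),np.zeros(3),np.array(c["K"]),np.array([c["k1"],0,0,0.]));return uv[0,0]
def save(c,n): cv2.imwrite("pics/"+n,np.array(c["frame"])[:,:,::-1])
E
python3 - <<'E'
from h import *
o=robot.get_obs();print({k:np.round(o[k],3) for k in("time","position","tool_rot","q","grip_width")})
C={n:vision.camera(n) for n in("top","scene")}
for n,c in C.items():
    save(c,n+"0.png");print(n,np.round(c["cam_to_world"],3).tolist())
    for l in("cupboard","door","door_face","salt_mid","timer_mid","light_mid","press_spot","free_corner","hinge_top"):
        try:print(l,[(np.round(r["point"],1).tolist(),round(r["conf"],2)) for r in vision.look_for(n,l)])
        except Exception as e:print(l,e)
cv2.imwrite("pics/a.png",np.vstack([np.array(C[n]["frame"])[:,:,::-1] for n in C]))
E
```

```text
{'time': np.float64(0.0), 'position': array([ 0.184, -0.596,  0.193]), 'tool_rot': array([ 0.989,  0.149,  0.   , -0.001]), 'q': array([-1.45 ,  0.528,  1.434, -0.   ,  1.181, -0.179]), 'grip_width': np.float64(0.087)}
top [[-0.007, -0.978, 0.208, 0.384], [-1.0, 0.007, -0.0, -0.081], [-0.001, -0.208, -0.978, 1.096], [0.0, 0.0, 0.0, 1.0]]
cupboard [([214.8, 331.2], 0.83)]
door [([248.3, 338.4], 0.62)]
door_face [([252.5, 335.8], 0.6)]
salt_mid [([242.9, 206.6], 0.9)]
timer_mid [([341.4, 444.5], 0.74)]
light_mid [([175.9, 359.8], 0.64), ([336.0, 380.9], 0.59), ([306.3, 401.0], 0.55)]
press_spot [([250.0, 338.0], 0.65)]
free_corner [([250.4, 338.0], 0.79), ([243.7, 205.8], 0.46)]
hinge_top [([252.8, 337.0], 0.56)]
scene [[0.698, -0.533, 0.478, 0.089], [-0.716, -0.53, 0.454, -0.582], [0.011, -0.66, -0.751, 0.916], [0.0, 0.0, 0.0, 1.0]]
cupboard [([242.7, 355.3], 0.56), ([205.5, 396.5], 0.35)]
door [([264.0, 334.7], 0.55)]
door_face [([267.7, 331.4], 0.88)]
salt_mid [([202.1, 249.7], 0.58)]
timer_mid []
light_mid [([207.7, 397.4], 0.74), ([354.6, 350.0], 0.59)]
press_spot [([265.7, 333.6], 0.9), ([208.7, 397.1], 0.19)]
free_corner [([264.6, 335.9], 0.96), ([245.0, 354.7], 0.56)]
hinge_top [([264.3, 334.1], 0.68), ([243.6, 355.3], 0.42)]
```

View pics/top0.png

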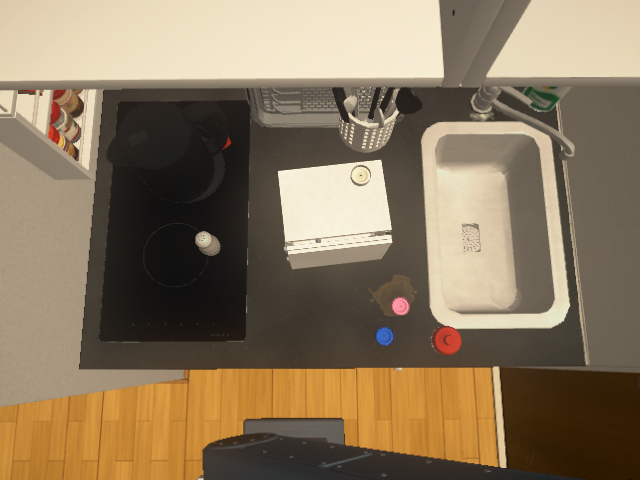

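View pics/scene0.png

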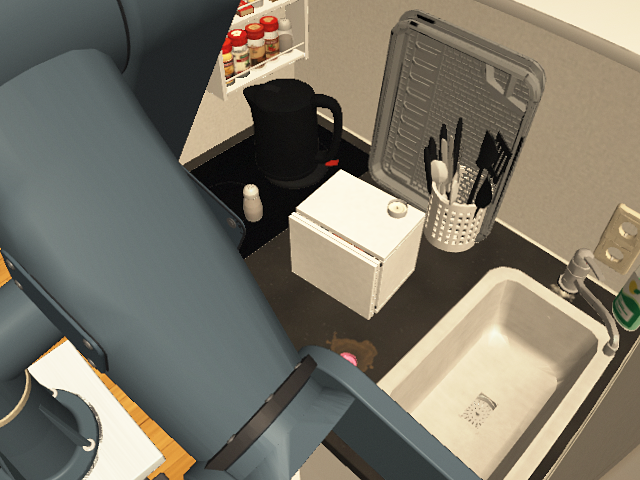

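The top view shows the cupboard's top with corners near (col,row) (278,170), (382,160), (391,233), (285,241), the door strip below it, the salt shaker at (207,243) and the timer at (446,341). There are three tea lights: white at (360,176) on the cupboard, pink at (401,306) and blue at (385,336). The white one fits because it lies on the cupboard's top towards the back; the crop will confirm it.

```bash
cat > fit.py <<'E'
from h import *
from scipy.optimize import least_squares
c=vision.camera("top");s=vision.camera("scene")
corn=np.array([[.07,.1],[.07,-.1],[-.07,-.1],[-.07,.1]])
pix=np.array([[278,170],[382,160],[391,233],[285,241]],float)
g=cv2.cvtColor(np.array(c["frame"]),cv2.COLOR_RGB2GRAY)
def W(p,l,z):
    a=p[2];return np.array([p[0]+l[0]*np.cos(a)-l[1]*np.sin(a),p[1]+l[0]*np.sin(a)+l[1]*np.cos(a),z])
f=lambda p:np.concatenate([proj(c,W(p,l,.17))-q for l,q in zip(corn,pix)])
r=least_squares(f,[.5,-.1,0]);print("pose",np.round(r.x,4),"res",np.round(r.fun,1))
p=r.x;np.save("pose.npy",p)
for n,l,z in(("press",(-.094,-.067),.135),("hinge",(-.078,.098),.167),("free",(-.078,-.098),.167)):print(n,W(p,l,z).round(4),"top",proj(c,W(p,l,z)).round(1),"scene",proj(s,W(p,l,z)).round(1))
for n,rc,z in(("salt",(243,207),.07),("timer",(341,446),.045),("light",(175.5,360.5),.182)):print(n,atz(c,rc,z).round(3))
im=np.array(c["frame"])[:,:,::-1][140:290,260:460].copy();im=cv2.resize(im,None,fx=4,fy=4,interpolation=cv2.INTER_CUBIC)
def dot(P,col):
    u=proj(c,P);cv2.circle(im,(int((u[0]-260+.5)*4),int((u[1]-140+.5)*4)),3,col,-1)
for l in corn:dot(W(p,l,.17),(0,0,255))
for y in(.098,-.098):
    for x in(-.078,-.094):dot(W(p,(x,y),.167),(0,200,0))
    dot(W(p,(-.094,y),.003),(255,0,0))
cv2.imwrite("pics/crop1.png",im)
E
python3 fit.py
```

```text
pose [ 0.6712 -0.1168  0.0857] res [ 0.1  0.   0.4  0.9  0.5 -1.3 -1.   0.4]
press [ 0.5833 -0.1916  0.135 ] top [373.2 249.8] scene [356.2 270.8]
hinge [ 0.5851 -0.0258  0.167 ] top [285.5 245.9] scene [291.9 210.7]
free [ 0.6018 -0.2211  0.167 ] top [390.7 236.4] scene [377.1 262.6]
salt [0.613 0.141 0.07 ]
timer [ 0.413 -0.343  0.045]
light [ 0.716 -0.167  0.182]
```

View pics/crop1.png

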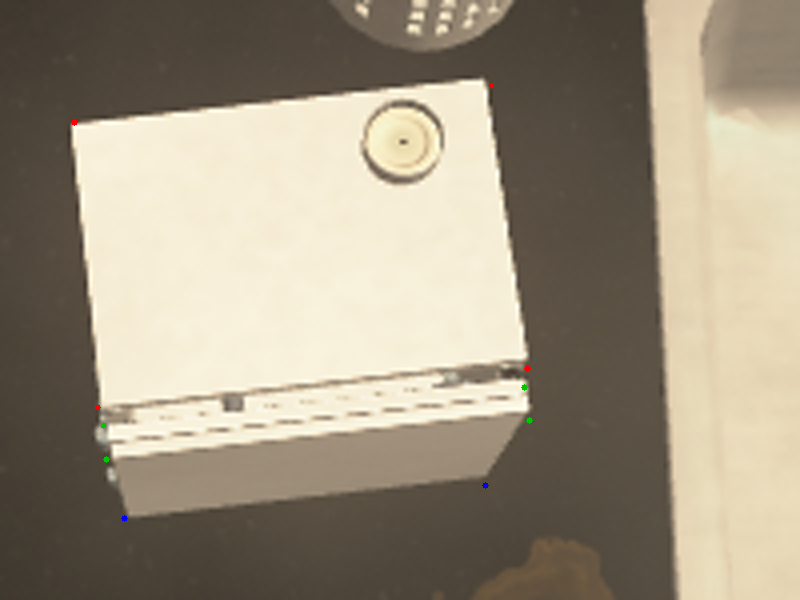

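The crop confirms the white tea light on the cupboard's top at crop (403,141). The fitted corners agree to about 1 px, with yaw nearer 0.1. I'm shutting the fingers and moving towards the door.

```bash
cat > to.py <<'E'
import sys;from h import *
from scipy.spatial.transform import Rotation as R
o=robot.get_obs();M=R.from_quat(o["tool_rot"]).as_matrix()
if len(sys.argv)>4:
    x,y,z,yaw=map(float,sys.argv[1:5]);d=M.T@(np.array([x,y,z])-o["position"])
    t=-(yaw-np.arctan2(M[1,0],M[0,0]));print("frac",np.round([*(d/.3),t/2/np.pi],3),"rows",round(np.linalg.norm(d)/.0417,1))
print("t",o["time"],"pos",np.round(o["position"],4),"yaw",np.arctan2(M[1,0],M[0,0]).round(3),"F",np.round(o["ft_force"],2))
E
python3 -m handwheel '[[0.75,-0.465,0,0.032],[0.75,-0.465,0,0.032],[0.75,-0.465,0,0.032],[0.75,-0.465,0,0.032],[0.75,-0.465,0,0.032],[0.75,-0.465,0,0.032],[0.75,-0.465,0,0.032],[0.75,-0.465,0,0.032]]' 0 20; python3 to.py .530 -.198 .128 .1
```

```text
time: 1.77
position: [0.3604, -0.3937, 0.1945]
tool_rot: [0.999, 0.052, 0.0, -0.001]
ft_force: [-0.3, -0.3, 0.2]
grip_width: 0.0416
grip_force: 0.0
frac [ 0.63  -0.59   0.223  0.001] rows 6.4
t 1.7667 pos [ 0.3604 -0.3937  0.1945] yaw 0.104 F [-0.26 -0.27  0.23]
```

```bash
python3 -m handwheel '[[0.63,-0.59,0,0],[0.63,-0.59,0,0],[0.63,-0.59,0,0],[0.63,-0.59,0,0],[0.63,-0.59,0,0],[0.63,-0.59,0,0],[0.63,-0.59,0.22,0],[0.63,-0.59,0.22,0],[0.63,-0.59,0.22,0],[0.63,-0.59,0.22,0]]' 0 20; python3 - <<'E'
from h import *
c=vision.camera("scene");save(c,"s1.png")
E
python3 to.py .5847 -.1929 .128 .1
```

```text
time: 2.6
position: [0.5282, -0.203, 0.1273]
tool_rot: [0.999, 0.049, -0.001, -0.001]
ft_force: [1.1, -0.8, 0.1]
grip_width: 0.0003
grip_force: 0.0
frac [ 0.188 -0.019  0.003 -0.   ] rows 1.4
t 2.65 pos [ 0.5292 -0.204   0.1288] yaw 0.098 F [ 0.29 -0.4   0.87]
```

View pics/s1.png

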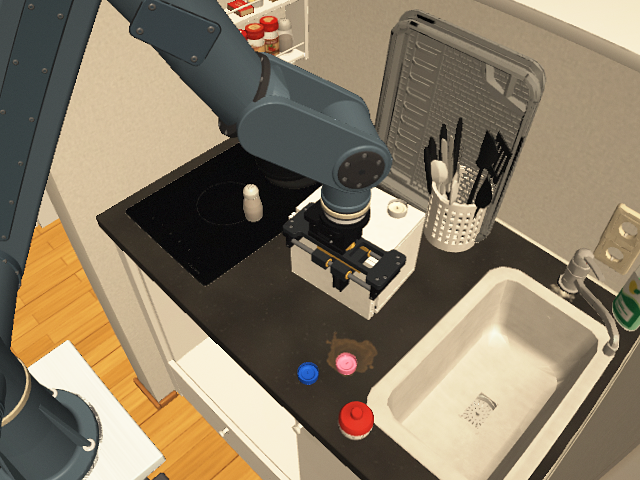

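The scene view shows the closed fingers in front of the door near its free edge, about (345,280), clear of everything. I'm pressing in gently now.

```bash
python3 -m handwheel '[[0.1,0,0,0],[0.13,0,0,0],[0.14,0,0,0],[0.145,0,0,0],[0.15,0,0,0],[0.155,0,0,0],[0.155,0,0,0],[0.155,0,0,0]]'; python3 to.py
```

```text
time: 3.32
position: [0.5747, -0.198, 0.1284]
tool_rot: [0.999, 0.049, -0.0, -0.0]
ft_force: [0.5, -0.4, -0.4]
grip_width: 0.0006
grip_force: 0.0
t 3.3167 pos [ 0.5747 -0.198   0.1284] yaw 0.098 F [ 0.53 -0.45 -0.38]
```

```bash
python3 -m handwheel '[[0.005,0,0,0],[0.01,0,0,0],[0.01,0,0,0]]'; python3 -m handwheel '[[0.005,0,0,0],[0.01,0,0,0],[0.01,0,0,0]]';python3 to.py
```

```text
time: 3.57
position: [0.5779, -0.1977, 0.1283]
tool_rot: [0.999, 0.049, -0.001, -0.0]
ft_force: [-1.7, -0.7, 0.5]
grip_width: 0.0007
grip_force: 0.5
time: 3.82
position: [0.5805, -0.1976, 0.1283]
tool_rot: [0.999, 0.05, -0.001, 0.0]
ft_force: [-4.4, -1.2, 1.9]
grip_width: 0.0006
grip_force: 2.1
t 3.8167 pos [ 0.5805 -0.1976  0.1283] yaw 0.099 F [-4.39 -1.2   1.86]
```

Contact was at x of about 0.577, so I'm pressing a little further.

```bash
python3 -m handwheel '[[0.005,0,0,0],[0.008,0,0,0],[0.008,0,0,0]]'; python3 -m handwheel '[[0.004,0,0,0],[0.006,0,0,0],[0.006,0,0,0],[0.006,0,0,0]]';python3 to.py
```

```text
time: 4.07
position: [0.5841, -0.1975, 0.1283]
tool_rot: [0.999, 0.049, 0.0, 0.0]
ft_force: [-1.9, -2.1, 1.0]
grip_width: 0.0001
grip_force: 1.4
time: 4.4
position: [0.5845, -0.1974, 0.1283]
tool_rot: [0.999, 0.05, -0.001, 0.0]
ft_force: [-5.1, -3.1, 1.0]
grip_width: 0.0003
grip_force: 2.7
t 4.4 pos [ 0.5845 -0.1974  0.1283] yaw 0.099 F [-5.1  -3.09  1.  ]
```

The force dropped and then rose against the stop, which suggests the catch let go. I'm backing away quickly.

```bash
python3 -m handwheel '[[-0.48,0,0,0],[-0.48,0,0,0],[-0.48,0,0,0],[-0.48,0,0,0],[-0.48,0,0,0],[-0.48,0,0,0],[-0.48,0,0,0],[-0.48,0,0,0],[-0.48,0,0,0],[-0.48,0,0,0],[-0.48,0,0,0],[-0.48,0,0,0],[-0.48,0,0,0],[-0.48,0,0,0],[-0.48,0,0,0],[-0.48,0,0,0],[-0.48,0,0,0],[-0.48,0,0,0]]'; python3 - <<'E'
from h import *
c=vision.camera("top");s=vision.camera("scene")
im=np.hstack([cv2.resize(np.array(v["frame"])[:,:,::-1][a:a+200,b:b+200],None,fx=2,fy=2) for v,a,b in((c,150,240),(s,160,240))])
cv2.imwrite("pics/b.png",im)
for l in("door_face","door"):print([(np.round(r["point"]),round(r["conf"],2)) for r in vision.look_for("top",l)])
E
python3 to.py
```

```text
time: 5.9
position: [0.4421, -0.2112, 0.1284]
tool_rot: [0.999, 0.049, 0.0, -0.0]
ft_force: [-0.4, 0.4, -0.4]
grip_width: 0.0007
grip_force: 0.0
[(array([268., 330.]), 0.92)]
[(array([268., 334.]), 0.56)]
t 6.1 pos [ 0.4421 -0.2112  0.1284] yaw 0.099 F [ 0.32 -0.2  -0.69]
```

View pics/b.png

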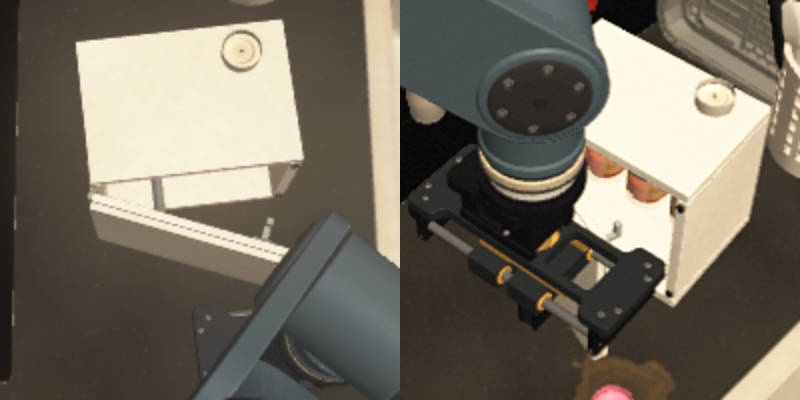

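The door stands ajar at about 0.4 rad: the top view shows its free edge swinging towards the robot, with the striker at crop (267,230). I'll lift, cross over and come down behind the free edge, outside the striker.

```bash
python3 to.py .555 -.222 .128 .1; python3 -m handwheel '[[0,0,-0.12,0],[0,0,-0.24,0],[0,0,-0.24,0],[0.1,0,-0.24,0],[0.2,0.03,-0.24,0],[0.3,0.05,-0.24,0],[0.37,0.07,-0.24,0],[0.37,0.07,-0.24,0],[0.37,0.07,-0.24,0]]'; python3 - <<'E'
from h import *
c=vision.camera("top");s=vision.camera("scene")
im=np.hstack([cv2.resize(np.array(v["frame"])[:,:,::-1][a:a+200,b:b+200],None,fx=2,fy=2) for v,a,b in((c,150,240),(s,160,240))])
cv2.imwrite("pics/d.png",im)
E
python3 to.py .555 -.222 .128 .1
```

```text
frac [ 0.371  0.073  0.001 -0.   ] rows 2.7
t 6.1 pos [ 0.4421 -0.2112  0.1284] yaw 0.099 F [ 0.32 -0.2  -0.69]
time: 6.85
position: [0.555, -0.221, 0.1996]
tool_rot: [0.999, 0.05, -0.0, -0.0]
ft_force: [-0.2, 0.5, -0.6]
grip_width: 0.0002
grip_force: 0.0
frac [ 0.005  0.006  0.239 -0.   ] rows 1.7
t 6.95 pos [ 0.5534 -0.2206  0.1997] yaw 0.099 F [-0.05  0.68 -0.14]
```

View pics/d.png

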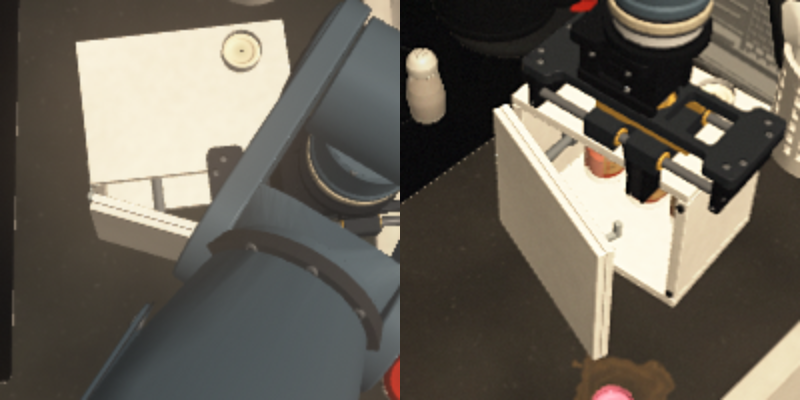

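The fingers hang behind the free corner, with the door's corner at about (346,286) in the scene picture. I'll check that corner numerically and work out the arc.

```bash
python3 - <<'E'
from h import *
s=vision.camera("scene")
c=atz(s,(286,346),.167);print("corner",c.round(3));H=np.array([.584,-.027])
d=c[:2]-H;th=-.0+np.radians(-84.3)-np.arctan2(d[1],d[0]);print("len",np.linalg.norm(d).round(3),"theta",th.round(3))
P0=np.array([.555,-.222]);X=np.array([.995,.0998]);Y=np.array([.0998,-.995])
for t in np.arange(.4,1.66,.1):
    a=np.radians(-84.3)-t;u=np.array([np.cos(a),np.sin(a)]);n=np.array([-u[1],u[0]])
    h=.0095*np.cos(t)+.015*np.sin(t);p=H+.19*u+h*n
    print(t.round(2),p.round(3),np.round([(p-P0)@X/.3,(p-P0)@Y/.3],3))
E
```

```text
corner [ 0.527 -0.217  0.167]
len 0.199 theta 0.39
0.4 [ 0.542 -0.213] [-0.041 -0.035]
0.5 [ 0.524 -0.208] [-0.097 -0.057]
0.6 [ 0.507 -0.202] [-0.152 -0.084]
0.7 [ 0.491 -0.193] [-0.204 -0.117]
0.8 [ 0.475 -0.183] [-0.253 -0.155]
0.9 [ 0.46  -0.172] [-0.299 -0.198]
1.0 [ 0.446 -0.159] [-0.34  -0.245]
1.1 [ 0.434 -0.144] [-0.377 -0.298]
1.2 [ 0.423 -0.129] [-0.408 -0.354]
1.3 [ 0.413 -0.112] [-0.434 -0.413]
1.4 [ 0.405 -0.094] [-0.454 -0.476]
1.5 [ 0.399 -0.075] [-0.467 -0.541]
1.6 [ 0.396 -0.055] [-0.473 -0.607]
```

```bash
python3 -m handwheel '[[0.005,0.006,0.12,0],[0.005,0.006,0.24,0],[0.005,0.006,0.24,0],[0.005,0.006,0.24,0]]'; python3 to.py .555 -.222 .128 .1
```

```text
time: 7.33
position: [0.5539, -0.2217, 0.127]
tool_rot: [0.999, 0.049, -0.002, -0.002]
ft_force: [-0.1, -0.5, -0.1]
grip_width: 0.0008
grip_force: 0.0
frac [ 0.004  0.001 -0.004 -0.   ] rows 0.0
t 7.3333 pos [ 0.5539 -0.2217  0.127 ] yaw 0.098 F [-0.06 -0.54 -0.05]
```

The fingers are down behind the edge without contact. Now the arc in two parts, keeping slightly inside so the fingers don't slip off the edge.

```bash
python3 -m handwheel '[[-0.02,-0.02,0,0],[-0.04,-0.035,0,0],[-0.07,-0.045,0,0],[-0.1,-0.057,0,0],[-0.125,-0.07,0,0],[-0.15,-0.084,0,0],[-0.178,-0.1,0,0],[-0.204,-0.117,0,0],[-0.23,-0.135,0,0],[-0.253,-0.155,0,0],[-0.277,-0.176,0,0],[-0.299,-0.198,0,0],[-0.32,-0.22,0,0],[-0.34,-0.245,0,0],[-0.34,-0.245,0,0]]'; python3 - <<'E'
from h import *
c=vision.camera("top");s=vision.camera("scene")
im=np.hstack([cv2.resize(np.array(v["frame"])[:,:,::-1][a:a+200,b:b+200],None,fx=2,fy=2) for v,a,b in((c,150,240),(s,160,200))])
cv2.imwrite("pics/e.png",im)
E
python3 to.py .399 -.075 .128 .1
```

```text
time: 8.58
position: [0.4449, -0.1574, 0.128]
tool_rot: [0.999, 0.05, -0.002, -0.001]
ft_force: [-0.2, -0.3, -0.8]
grip_width: 0.0001
grip_force: 0.0
frac [-0.132 -0.295  0.001 -0.   ] rows 2.3
t 8.6833 pos [ 0.447  -0.1592  0.1283] yaw 0.099 F [-0.2  -0.7  -0.09]
```

View pics/e.png

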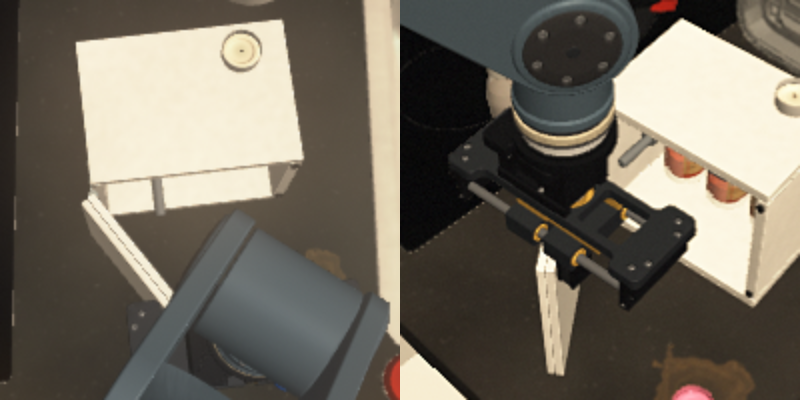

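The door follows and is now at about 1 rad, with the fingers still on its inner side. I'm continuing to square.

```bash
python3 -m handwheel '[[-0.018,-0.026,0,0],[-0.037,-0.053,0,0],[-0.053,-0.08,0,0],[-0.068,-0.109,0,0],[-0.082,-0.138,0,0],[-0.094,-0.168,0,0],[-0.105,-0.2,0,0],[-0.114,-0.231,0,0],[-0.121,-0.264,0,0],[-0.127,-0.296,0,0],[-0.13,-0.329,0,0],[-0.131,-0.345,0,0],[-0.131,-0.355,0,0],[-0.131,-0.355,0,0]]'; python3 to.py; python3 -m handwheel '[[0,0.05,0,0],[0,0.1,0,0],[0,0.2,0,0],[0,0.25,0,0],[0,0.25,-0.1,0],[0,0.25,-0.25,0],[0.1,0.4,-0.25,0],[0.1,0.5,-0.25,0],[0.1,0.6,-0.25,0],[0.1,0.7,-0.25,0],[0.1,0.7,-0.25,0],[0.1,0.7,-0.25,0]]'; python3 - <<'E'
from h import *
c=vision.camera("top");s=vision.camera("scene")
im=np.hstack([cv2.resize(np.array(v["frame"])[:,:,::-1][a:a+250,b:b+b2],None,fx=2,fy=2) for v,a,b,b2 in((c,130,190,200),(s,160,200,200))])
cv2.imwrite("pics/f.png",im)
for l in("salt_mid","timer_mid","light_mid","door"):print(l,[(np.round(r["point"]),round(r["conf"],2)) for r in vision.look_for("top",l)])
E
```

```text
time: 9.85
position: [0.3974, -0.0567, 0.1283]
tool_rot: [0.999, 0.05, -0.001, -0.0]
ft_force: [0.7, -0.0, 1.0]
grip_width: 0.0001
grip_force: 0.0
t 9.85 pos [ 0.3974 -0.0567  0.1283] yaw 0.1 F [ 0.74 -0.04  1.02]
time: 10.85
position: [0.4484, -0.2652, 0.2029]
tool_rot: [0.999, 0.048, -0.0, -0.0]
ft_force: [-1.4, 0.5, -0.5]
grip_width: 0.0003
grip_force: 0.0
salt_mid [(array([244., 207.]), 0.78), (array([301., 291.]), 0.6)]
timer_mid [(array([346., 448.]), 0.57)]
light_mid [(array([176., 359.]), 0.55)]
door [(array([302., 291.]), 0.72)]
```

View pics/f.png

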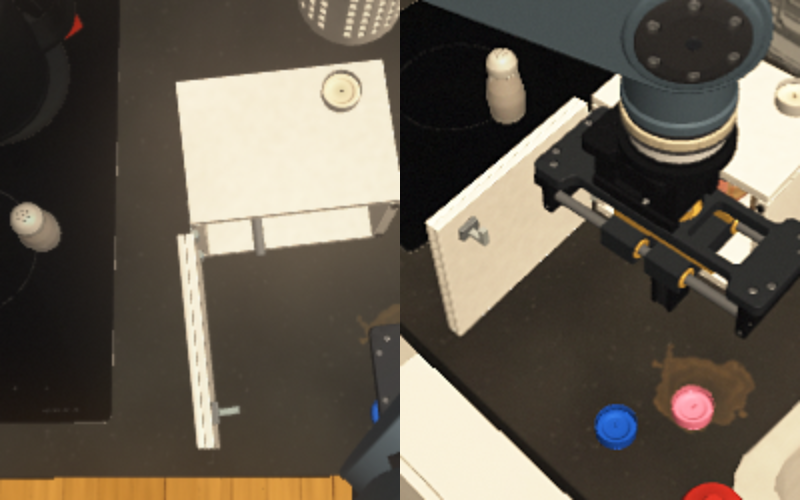

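The door stands square to the cupboard's front. The salt shaker and tea light are where they stood, the timer's position reads within a few pixels of before, and the arm is clear. I'm handing in.

```bash
python3 -c "
from rig import job;print(job.hand_in())"
```

```text
the job is handed in; nothing more can be done
None
```

The job is handed in: the door was pressed in, sprang ajar, and was pushed open to about square with the cupboard's front; the salt shaker, egg timer and tea light look undisturbed and the arm is clear, but no verdict came back.

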